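# Nest a set of stave baskets on the packing board

### The arm

A 6-joint arm with a two-finger parallel gripper is mounted at the origin on the work surface. World frame = base frame: x ahead of the robot, y to its left, z up, the work surface at z = 0. Lengths are in mm, angles in rad, forces in N, time in s.
With the tool pointing down it reaches from about 225 to 725 mm from the base axis. Payload 3.1 kg.
Tool frame: the origin (TCP) lies on the centre line of the jaws, within the pads' length; the fingertips stand manip.tip_extent ahead of it and the grasp point (between the pads) lies 6 mm ahead of it (manip.tip_extent is the distance from the TCP to the fingertips, in mm); z points along the fingers, y is the direction in which the jaws open and shut (so a half turn about z gives the same grasp; the last joint's range is limited). The gripper opens to 85 mm and grips with 20 to 120 N. Pads are 22 mm wide; open, the fingers measure 114 mm over their backs; the gripper's body (76 mm by 85 mm) begins 54 mm behind the grasp point. The pads swing forward as they close: fully open they stand 13 mm farther back than shut.
Start: joints at [-1.394, 0.048, 0.099, 1.622, 0, 1.443], TCP at [157.539, -500.798, 256.312] pointing down, gripper open.
Joint ranges: [-2.91, 2.91], [-0.99, 1.94], [-1.21, 1.42], [-2.12, 2.29], [-1.49, 1.47], [-3.14, 3.14]. Speed limits (rad/s): [2.79, 2.79, 3.14, 3.14, 3.14, 3.14].

### API

Orientations are given as a rotation vector (axis times angle).
In Python, from rig import telemetry, viewer, workorder, manip gives the robot as it stands.
- The arm moves only by the tool arm_command, never from a script. Its argument "plan" is a list that holds one entry, the list of rows, each a list of 7 numbers: the shift along the world's x, y, z in m, then the turn, a rotation vector about the world's x, y, z in rad, then the closure, from -1 (fully open) to 1 (shut). A call has 1 to 12 rows; each row shifts and turns the commanded pose from where the row before left it; what a row does not reach is not made up. A row lasts 1/8 s, in which the tool goes at most 62.5 mm and 10.7 degrees, less where a joint would pass 70% of its speed; a pose out of reach is approached as far as the arm can. A call is refused whole if a number of a shift passes 0.0625 or a number of a turn 0.188, either way. A call with a gripper value outside its range is refused whole. The fingers move at their own pace and stop on an object; "grip_force" is the grip in N (left out, the last holds). Time passes only in rows, so rows that do not move let the fingers close. It gives the time, the measured TCP pose, the force and the opening at its end, in the units of the state.
- telemetry.read_state(): the state, without advancing time (a new reading comes with each control period).
- viewer.grab_frame(name): name is "side" or "top"; returns (picture, depth): 420x560x3 uint8, red, green, blue; 420x560 float32, mm along the optical axis (not along the pixel's ray), 0 where there is no reading.
- viewer.camera_params(name): a dict with "mtx" (3x3 intrinsics, pixels), "R" (3x3) and "t" (3): a world point X has camera coordinates R X + t. Camera axes: x right, y down, z forward; pixel columns grow to the right and rows downward; lengths in mm; the calibration is good to about 2 mm. A picture is of the moment at which its call begins. camera_params takes no time and is no camera call.
- workorder.job_done(): hands the job in, once; it reports no verdict.
The state is a dict: "time": time; "joints": joint angles; "qd": joint speeds; "joint_efforts": joint torques, N m; "tool_pos": TCP position; "tool_rot": TCP orientation; "force": force on the tool from outside, world axes, zero at the start; "moment": the same for the moment, N m; "width": opening from 0.0 (shut) to 1.0 (fully open).
Only numpy, scipy, OpenCV 4.12 (cv2) and the standard library are available. Lean on these libraries where they do the work, as an engineer would, in place of code of your own. Each camera call takes 0.05 s, during which the arm holds its last target. There are 200 camera calls.

### The job

Make up the nest of three baskets on the round board for packing: first stand the large, low basket in the middle of the board, then stand the medium basket inside it, then the small, tall basket inside the medium one, and last put the small lid on the small basket, with its spigot down inside the mouth. Keep the baskets upright, and leave the wide lid and the solid basket mould where they are.

Things in the scene. Friction and masses are not known exactly. Their poses are not given: they have to be found in the camera images.
- board: Fixed round packing board, 176 mm across, 12 mm high, black edge and dark wooden top, lying on the bench. Origin at the centre of its underside, z up; the top is 12 mm above the origin.
- large_basket: Open round straight-sided wooden stave basket, upright, 156 mm outside diameter, 42 mm high, wall 8 mm thick up to the rim, floor 5 mm thick (the wide low one), about 0.16 kg. Origin at the centre of its underside, z up. Best taken by pinching the wall at the rim; on the board its rim stands 54 mm above the bench.
- medium_basket: Open round straight-sided wooden stave basket, upright, 106 mm outside diameter, 64 mm high, wall 8 mm thick up to the rim, floor 5 mm thick, about 0.12 kg. Origin at the centre of its underside, z up. Nested, its rim stands 27 mm above the large basket's rim, with a gap of 17 mm all round when centred.
- small_basket: Open round straight-sided wooden stave basket, upright, 60 mm outside diameter, 88 mm high, wall 6 mm thick up to the rim, floor 5 mm thick (the narrow tall one), about 0.08 kg. Origin at the centre of its underside, z up. Nested, its rim stands 29 mm above the medium basket's rim, with a gap of 15 mm all round when centred. It can be gripped across its whole width near the rim.
- small_lid: The small turned wooden lid: disc 72 mm across, 8 mm thick, standing on its spigot (30 mm wide, 6 mm deep); dark knob 18 mm across on top, from 14 to 38 mm above the bench; about 0.04 kg. Origin at the centre of the spigot's underside, z up. Seated, its origin is 82 mm above the small basket's origin and the spigot has 9 mm play all round in the mouth.
- wide_lid: A wide turned wooden lid of the same make, disc 104 mm across, 60 mm spigot, the same 18 mm knob, 38 mm high in all. Not part of this nest: leave it where it is. Origin at the centre of its underside.
- mould: A solid turned wooden basket mould, 92 mm across at the foot, 100 mm near the top, 70 mm high, closed top with a small dark dot. Not part of the nest: leave it where it stands. Origin at the centre of its underside.
Mind the look-alikes: they are no part of the job. Leave any orange look-alike of the small_basket alone.

How it is judged:
By the outcome, as a careful person would: the job done as asked, in the order asked, and still so for the second after the job is handed in, with the robot touching nothing.
It also fails if it takes over 120 s, if anything falls off the work surface, if the arm or the gripper's body presses on something with over 40 N, if the wrist force passes 120 N, or if a joint passes its speed limit or range.

## Working session

There is one attempt and no reset: what is moved stays moved. The work goes in short steps, Python scripts to look and compute and a tool call to move; the robot and the scene stay as the last step left them, time stands still between calls to the robot, and variables do not carry over. Pictures are saved under pics/ and viewed, about 12 in all and at most 16, crops included, and the job is handed in when it is done.

Besides the shell and the picture viewer there is one more tool, called after "Call:" as name([rows], argument=value, ...), one row to a line, values as JSON. arm_command: Moves the arm, as the interface text tells. Its arguments: {"type":"object","properties":{"plan":{"type":"array","items":{"type":"array","items":{"type":"array","items":{"type":"number"}}}},"grip_force":{"type":"number"}},"required":["plan"]}

```bash
mkdir -p pics; ls
python3 - <<'E'
from rig import telemetry, viewer, workorder, manip
import cv2,numpy as np
print(telemetry.read_state()); print(manip.tip_extent, [a for a in dir(manip) if a[0]!='_'])
for n in("top","side"):
    p,d=viewer.grab_frame(n); cv2.imwrite(f"pics/{n}0.png",p[:,:,::-1]); np.save(f"pics/{n}0d.npy",d)
    print(n,viewer.camera_params(n))
E
```

```text
pics
{'time': 0.0, 'joints': array([-1.39380548e+00,  4.87492872e-02,  9.75608592e-02,  1.62200632e+00,
        1.78215169e-05,  1.44301106e+00]), 'qd': array([ 0.00025093,  0.00051145, -0.00062721, -0.00058489, -0.00093952,
       -0.00055877]), 'joint_efforts': array([ 1.98812495e-04, -3.38781023e+01,  3.20015860e+01,  2.01104488e-02,
       -2.00644972e-04, -6.89236998e-06]), 'tool_pos': array([ 157.44162023, -500.24292353,  255.09932664]), 'tool_rot': array([-3.10281563e+00, -4.76526390e-01,  6.46450972e-05]), 'force': array([0.69983888, 0.43318467, 0.08261753]), 'moment': array([-0.00490831,  0.00855311,  0.04091021]), 'width': 1.001897470225839}
25.0 ['PlanningError', 'tip_extent']
top {'mtx': array([[521.46207957,   0.        , 281.34589942],
       [  0.        , 521.46207957, 206.44691206],
       [  0.        ,   0.        ,   1.        ]]), 'R': array([[-2.62735696e-02, -9.99648890e-01, -3.43466835e-03],
       [-9.89517218e-01,  2.64950503e-02, -1.41963687e-01],
       [ 1.42004844e-01, -3.31229353e-04, -9.89865907e-01]]), 't': array([ -17.93288385,  509.7791224 , 1257.12989074])}
side {'mtx': array([[475.39331495,   0.        , 278.25487805],
       [  0.        , 475.39331495, 210.81868232],
       [  0.        ,   0.        ,   1.        ]]), 'R': array([[-0.98553939, -0.16914675,  0.01007425],
       [-0.12629722,  0.69363778, -0.70916546],
       [ 0.11296515, -0.70018284, -0.70497012]]), 't': array([517.95314164, 121.96593124, 944.82292892])}
```

View pics/top0.png

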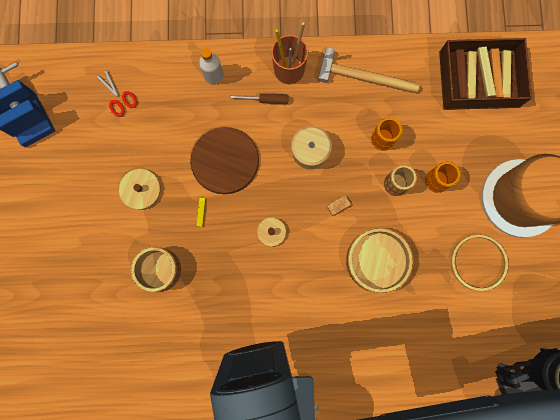

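View pics/side0.png

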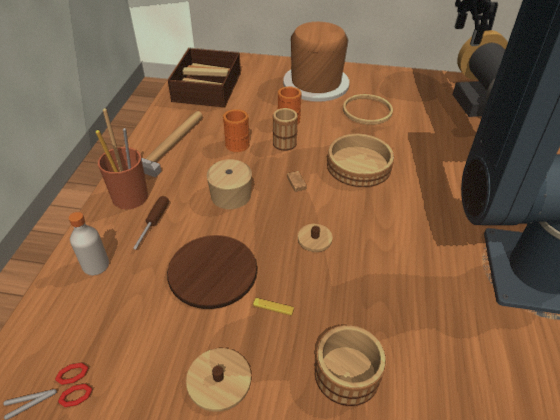

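The top view shows:
- board (225,160)
- wide lid (139,189)
- small lid (271,231)
- mould (312,146)
- medium basket (156,269)
- large basket (380,260)
- wooden small basket (402,180), with two orange look-alikes beside it at (387,133) and (445,177)
- a hoop at (480,262)

The side view agrees with this, with the small basket at (285,130).

```bash
cat > h.py <<'E'
import numpy as np,cv2
from rig import telemetry, viewer
from scipy.optimize import least_squares
def grab(n,name=None):
    p,d=viewer.grab_frame(n)
    if name: cv2.imwrite(f"pics/{name}.png",p[:,:,::-1])
    return p,d
def cloud(n,d):
    c=viewer.camera_params(n);v,u=np.mgrid[:420,:560]
    r=np.stack([u,v,np.ones_like(u)],-1)@np.linalg.inv(c["mtx"]).T
    X=(r*d[...,None]-c["t"])@c["R"]; X[d==0]=np.nan
    return X
def pix(n,P):
    c=viewer.camera_params(n);q=c["mtx"]@(c["R"]@np.array(P,float)+c["t"]);return q[:2]/q[2]
def ray(n,uv,z):
    c=viewer.camera_params(n);o=-c["R"].T@c["t"];r=c["R"].T@np.linalg.inv(c["mtx"])@np.array([*uv,1.])
    return o+r*(z-o[2])/r[2]
def rim(X,c,R,zlo,tol=4,name=""):
    """top height and outer-circle of the points near c (xy) within R above zlo"""
    P=X.reshape(-1,3);P=P[np.isfinite(P[:,0])];P=P[(np.hypot(*(P[:,:2]-c).T)<R)&(P[:,2]>zlo)]
    if len(P)<20: print(name,"few",len(P));return
    z=np.percentile(P[:,2],95);T=P[P[:,2]>z-tol][:,:2].astype(np.float32)
    (cx,cy),r=cv2.minEnclosingCircle(T)
    f=lambda q:np.hypot(T[:,0]-q[0],T[:,1]-q[1])-q[2]
    s=least_squares(f,[cx,cy,r],loss="soft_l1",f_scale=2)
    print(name,"z95 %.1f n %d  encl (%.1f %.1f) r %.1f  fit (%.1f %.1f) r %.1f rms %.1f"%(z,len(T),cx,cy,r,*s.x,np.sqrt(np.mean(s.fun**2))))
    return cx,cy,r,z
E
python3 - <<'E'
from h import *
O=dict(board=(225,160,12,100,8),large=(380,260,42,90,36),medium=(156,266,64,65,55),small=(402,178,88,36,80),slid=(271,232,14,45,10),knob=(271,232,38,18,30),wlid=(139,189,14,60,10),mould=(312,146,70,60,60),or1=(387,130,88,40,60),or2=(445,174,88,40,60),hoop=(480,262,10,65,4))
D={n:np.load(f"pics/{n}0d.npy") for n in("top","side")}
for k,(u,v,z,R,zl) in O.items():
    c=ray("top",(u,v),z)
    for n in D: rim(cloud(n,D[n]),c[:2],R,zl,name=f"{k} {n} ({c[0]:.0f} {c[1]:.0f})")
E
```

```text
board top (637 110) z95 16.3 n 1561  encl (637.0 111.3) r 86.8  fit (637.8 110.9) r 60.7 rms 20.5
board side (637 110) z95 15.4 n 4509  encl (638.4 113.8) r 87.7  fit (637.2 115.2) r 60.8 rms 20.6
large top (370 -268) z95 45.7 n 321  encl (370.4 -268.1) r 79.1  fit (370.6 -268.0) r 73.8 rms 2.6
large side (370 -268) z95 45.3 n 489  encl (370.4 -266.7) r 81.1  fit (370.8 -266.6) r 74.1 rms 3.0
medium top (369 272) z95 67.2 n 271  encl (362.6 278.7) r 54.1  fit (362.7 278.6) r 49.1 rms 2.6
medium side (369 272) z95 66.6 n 1030  encl (362.3 280.4) r 54.8  fit (362.4 280.7) r 49.3 rms 2.7
small top (563 -322) z95 90.9 n 113  encl (565.1 -325.1) r 31.2  fit (565.4 -325.6) r 27.3 rms 2.0
small side (563 -322) z95 90.8 n 132  encl (566.6 -325.3) r 32.7  fit (565.4 -324.0) r 27.3 rms 2.5
slid top (448 -4) z95 36.3 n 41  encl (449.8 -4.9) r 8.8  fit (449.3 -4.3) r 6.1 rms 2.1
slid side (448 -4) z95 37.8 n 56  encl (450.1 -2.6) r 9.8  fit (449.5 -2.1) r 6.6 rms 2.1
knob top (446 -4) z95 43.1 n 12  encl (449.4 -5.7) r 7.1  fit (450.7 -5.8) r 5.5 rms 1.6
knob side (446 -4) z95 40.8 n 46  encl (4
[... 328 characters left out ...]
 32.0 rms 11.3
mould side (652 -111) z95 73.4 n 879  encl (654.1 -105.6) r 47.6  fit (654.0 -105.9) r 32.5 rms 11.0
or1 top (682 -293) z95 91.3 n 118  encl (683.6 -298.3) r 31.5  fit (684.4 -298.4) r 27.4 rms 2.0
or1 side (682 -293) z95 90.3 n 153  encl (685.2 -295.3) r 33.2  fit (684.2 -296.3) r 27.8 rms 2.7
or2 top (570 -426) z95 90.0 n 155  encl (571.3 -431.2) r 31.5  fit (570.6 -431.3) r 27.5 rms 2.2
or2 side (570 -426) z95 90.3 n 126  encl (571.0 -429.4) r 32.8  fit (570.6 -429.5) r 27.6 rms 2.6
hoop top (360 -522) z95 15.7 n 88  encl (360.0 -522.3) r 65.0  fit (360.0 -520.9) r 63.7 rms 1.5
hoop side (360 -522) z95 15.2 n 93  encl (360.0 -522.4) r 64.9  fit (359.7 -520.7) r 63.1 rms 1.6
```

Call:
arm_command([
  [[0.0153,0.0277,-0.0106,0,0,0.0641,-1],[0.0153,0.0277,-0.0106,0,0,0.0641,-1],[0.0153,0.0277,-0.0106,0,0,0.0641,-1],[0.0153,0.0277,-0.0106,0,0,0.0641,-1],[0.0153,0.0277,-0.0106,0,0,0.0641,-1],[0.0153,0.0277,-0.0106,0,0,0.0641,-1],[0.0153,0.0277,-0.0106,0,0,0.0641,-1],[0.0153,0.0277,-0.0106,0,0,0.0641,-1],[0.0153,0.0277,-0.0106,0,0,0.0641,-1],[0.0153,0.0277,-0.0106,0,0,0.0641,-1],[0,0,0,0,0,0,-0.3]],
], grip_force=60)

```text
time: 1.48
tool_pos: [310.3, -221.6, 148.8]
tool_rot: [-2.792, -1.434, 0.001]
force: [-0.1, 0.2, -0.2]
width: 0.815
```

Call:
arm_command([
  [[0,0,-0.025,0,0,0,-0.3],[0,0,-0.025,0,0,0,-0.3],[0,0,-0.025,0,0,0,-0.3],[0,0,-0.02,0,0,0,-0.3],[0,0,-0.008,0,0,0,-0.3],[0,0,0,0,0,0,-0.3]],
])

```text
time: 2.22
tool_pos: [310.1, -224.0, 47.1]
tool_rot: [-2.797, -1.429, 0.001]
force: [-1.3, -0.2, 0.2]
width: 0.65
```

Run:
```python
from h import *
a,_=grab("side");b,_=grab("top")
s=telemetry.read_state();print(s["tool_pos"],s["force"])
u,v=map(int,pix("side",s["tool_pos"]));print(u,v)
cv2.imwrite("pics/g1.png",np.hstack([cv2.resize(a[60:260,300:500],(400,400)),cv2.resize(b[180:380,270:470],(400,400))])[:,:,::-1])
```

```text
[ 310.92587869 -224.54264001   48.19991903] [-1.05798487 -0.55097668  0.40615426]
385 164
```

View pics/g1.png

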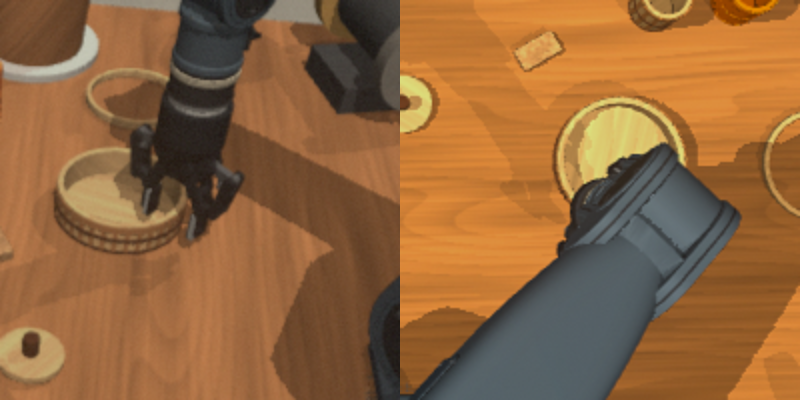

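The side crop shows one finger inside and one outside the near wall of the large basket, so I'll close.

Call:
arm_command([
  [[0,0,0,0,0,0,0.2],[0,0,0,0,0,0,0.6],[0,0,0,0,0,0,1],[0,0,0,0,0,0,1],[0,0,0,0,0,0,1],[0,0,0,0,0,0,1],[0,0,0,0,0,0,1]],
], grip_force=60)

```text
time: 3.2
tool_pos: [311.0, -224.2, 48.0]
tool_rot: [2.796, 1.43, 0.001]
force: [-0.0, 0.8, 6.6]
width: 0.091
```

Call:
arm_command([
  [[0,0,0.006,0,0,0,1],[0,0,0.015,0,0,0,1],[0,0,0.02,0,0,0,1],[0,0,0.02,0,0,0,1],[0,0,0.01,0,0,0,1],[0,0,0,0,0,0,1]],
])

```text
time: 3.95
tool_pos: [310.9, -224.1, 119.1]
tool_rot: [2.796, 1.43, 0.001]
force: [1.0, 0.4, -2.3]
width: 0.095
```

Run:
```python
from h import *
a,d=grab("side","s2");b,e=grab("top")
s=telemetry.read_state();print(s["tool_pos"],s["tool_rot"],s["force"],s["width"])
for n,q in(("side",d),("top",e)):
  X=cloud(n,q); rim(X,np.array([371,-267]),83,108,tol=8,name=n)
cv2.imwrite("pics/g2.png",np.hstack([cv2.resize(a[60:260,300:500],(400,400)),cv2.resize(b[180:380,270:470],(400,400))])[:,:,::-1])
```

```text
[ 310.19534622 -223.47314229  117.69901813] [-2.79583204e+00 -1.43033092e+00  5.99993297e-04] [-0.02224152 -0.43109742 -2.66133748] 0.09825329224419678
side z95 416.4 n 226  encl (347.8 -209.5) r 22.5  fit (432.4 -102.2) r 136.9 rms 1.8
top z95 566.3 n 1099  encl (319.1 -231.7) r 45.0  fit (348.3 -257.9) r 49.6 rms 8.0
```

View pics/g2.png

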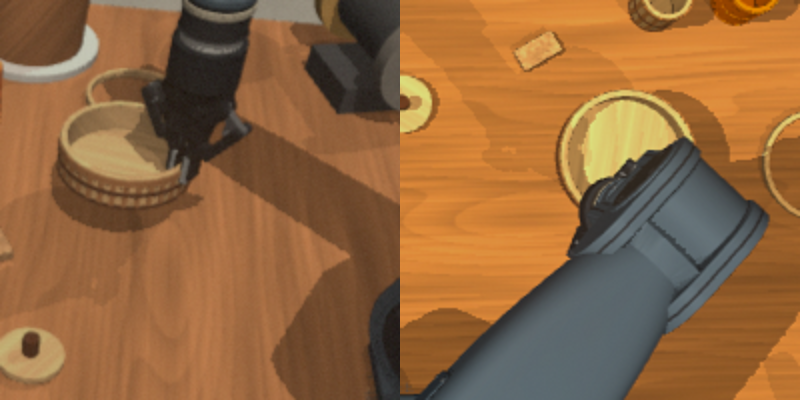

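```bash
cat >> h.py <<'E'
def tilt(X,c,r0,r1,zlo,zhi,name=""):
    """plane + circle of rim points in an annulus"""
    P=X.reshape(-1,3);P=P[np.isfinite(P[:,0])];q=np.hypot(*(P[:,:2]-c).T)
    P=P[(q<r1)&(q>r0)&(P[:,2]>zlo)&(P[:,2]<zhi)]
    if len(P)<15: print(name,"few",len(P));return
    A=np.c_[P[:,:2]-c,np.ones(len(P))];k=np.linalg.lstsq(A,P[:,2],rcond=None)[0]
    s=least_squares(lambda q:np.hypot(P[:,0]-q[0],P[:,1]-q[1])-q[2],[*c,r1],loss="soft_l1",f_scale=2)
    print(name,"n %d tilt(deg) %.1f %.1f z %.1f circ (%.1f %.1f) r %.1f"%(len(P),*np.degrees(k[:2]),k[2],*s.x))
E
python3 - <<'E'
from h import *
for n in("side","top"):
  p,d=grab(n); tilt(cloud(n,d),np.array([371,-267]),66,84,105,125,n)
E
```

```text
side n 564 tilt(deg) -1.0 -0.1 z 111.6 circ (372.3 -260.3) r 74.2
top n 490 tilt(deg) 0.1 0.4 z 109.9 circ (371.5 -263.0) r 74.5
```

Call:
arm_command([
  [[0.005,0.006,0.02,0,0,0.015,1],[0.015,0.02,0.02,0,0,0.05,1],[0.024,0.031,0,0,0,0.076,1],[0.028,0.036,0,0,0,0.088,1],[0.028,0.036,0,0,0,0.088,1],[0.028,0.036,0,0,0,0.088,1],[0.028,0.036,0,0,0,0.088,1],[0.028,0.036,0,0,0,0.088,1],[0.028,0.036,0,0,0,0.088,1],[0.024,0.03,0,0,0,0.07,1],[0.014,0.017,0,0,0,0.042,1],[0.004,0.004,0,0,0,0.016,1]],
])

```text
time: 5.65
tool_pos: [564.4, 101.2, 156.8]
tool_rot: [-2.019, -2.405, 0.003]
force: [-0.0, -0.6, -1.5]
width: 0.096
```

Call:
arm_command([
  [[0,0,-0.015,0,0,0,1],[0,0,-0.025,0,0,0,1],[0,0,-0.02,0,0,0,1],[0,0,-0.015,0,0,0,1],[0,0,0,0,0,0,1]],
])

```text
time: 6.28
tool_pos: [562.5, 99.4, 81.0]
tool_rot: [-2.022, -2.4, 0.005]
force: [-0.4, 0.5, -2.1]
width: 0.096
```

Run:
```python
from h import *
s=telemetry.read_state();print(s["tool_pos"],s["tool_rot"],s["force"],s["width"])
for n in("side","top"):
  p,d=grab(n,"p3"+n); X=cloud(n,d); tilt(X,np.array([637.5,112.5]),64,84,s["tool_pos"][2]-14,s["tool_pos"][2]+2,n)
cv2.imwrite("pics/g3.png",cv2.resize(cv2.imread("pics/p3side.png")[150:370,100:400],(600,440)))
```

```text
[562.50092558  99.41644756  81.01013956] [-2.02175038 -2.40043733  0.00515272] [-0.40092229  0.49277346 -2.09284263] 0.09638105616909279
side n 1016 tilt(deg) -0.9 -0.3 z 74.0 circ (632.9 118.2) r 74.0
top n 287 tilt(deg) -0.0 -1.2 z 73.4 circ (633.2 117.1) r 76.3
```

View pics/g3.png

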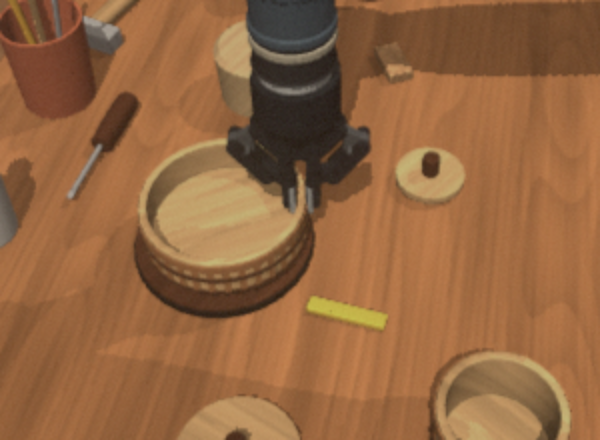

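```bash
cat >> h.py <<'E'
def light(X,p):
    X=X.copy(); X[cv2.erode((p.max(-1)>95).astype(np.uint8)*((p[...,0].astype(int)-p[...,2])>25),np.ones((2,2)))==0]=np.nan; return X
E
python3 - <<'E'
from h import *
z=telemetry.read_state()["tool_pos"][2]
for n in("side","top"):
  p,d=grab(n); X=light(cloud(n,d),p); tilt(X,np.array([635,114]),64,84,z-13,z-3,n)
E
```

```text
side n 1053 tilt(deg) -0.3 -0.2 z 76.7 circ (634.2 118.8) r 74.4
top n 243 tilt(deg) -0.3 -0.1 z 76.4 circ (635.4 117.3) r 76.0
```

Call:
arm_command([
  [[0,0,-0.006,0,0,0,1],[0.001,0,-0.006,0,0,0,1],[0,0,-0.004,0,0,0,1],[0,0,-0.002,0,0,0,1],[0,0,0,0,0,0,1]],
])

```text
time: 7.1
tool_pos: [565.3, 100.2, 65.0]
tool_rot: [-2.022, -2.404, 0.001]
force: [0.1, -0.2, -1.6]
width: 0.093
```

Run:
```python
from h import *
s=telemetry.read_state();z=s["tool_pos"][2];print(s["tool_pos"],s["force"])
for n in("side","top"):
  p,d=grab(n); X=light(cloud(n,d),p); tilt(X,np.array([635,114]),64,84,z-11,z-3,n)
  P=X.reshape(-1,3);P=P[np.isfinite(P[:,0])];P=P[(np.hypot(P[:,0]-636,P[:,1]-114)<95)&(P[:,2]>z-16)&(P[:,2]<z-2)]
  print(n,np.percentile(P[:,0],[.5,99.5]),np.percentile(P[:,1],[.5,99.5]))
```

```text
[565.30801447 100.20370349  64.95179963] [ 0.12991291 -0.20293519 -1.63151795]
side n 949 tilt(deg) -0.3 -0.1 z 58.5 circ (635.0 118.7) r 74.5
side [557.50006595 713.84663121] [ 45.00656938 196.44738387]
top n 214 tilt(deg) 0.0 0.2 z 58.3 circ (635.1 117.1) r 75.6
top [574.05550428 710.41636718] [37.69729138 93.53642479]
```

Call:
arm_command([
  [[0.001,-0.002,0,0,0,0,1],[0.001,-0.0025,-0.001,0,0,0,1],[0,0,-0.002,0,0,0,1],[0,0,-0.001,0,0,0,1],[0,0,0,0,0,0,1],[0,0,0,0,0,0,1]],
])

```text
time: 7.95
tool_pos: [567.5, 95.8, 61.3]
tool_rot: [-2.022, -2.404, 0.0]
force: [-1.0, -0.1, -1.7]
width: 0.094
```

Call:
arm_command([
  [[0,0,-0.001,0,0,0,1],[0,0,-0.001,0,0,0,1],[0,0,0,0,0,0,1]],
])

```text
time: 8.32
tool_pos: [567.7, 95.7, 60.1]
tool_rot: [2.022, 2.404, 0.001]
force: [-2.2, -0.9, 2.0]
width: 0.095
```

Call:
arm_command([
  [[0,0,-0.0005,0,0,0,0.4],[0,0,0,0,0,0,0.2],[0,0,0,0,0,0,0.2],[0,0,0.01,0,0,0,0.2],[0,0,0.03,0,0,0,0.2],[0,0,0.04,0,0,0,0],[0,0,0.04,0,0,0,0],[-0.05,0.01,0.01,0,0,0.09,-0.3],[-0.05,0.02,0,0,0,0.09,-0.3],[-0.05,0.02,0,0,0,0.09,-0.3],[-0.05,0.03,0,0,0,0.09,-0.3],[0,0,0,0,0,0,-0.3]],
])

```text
time: 9.82
tool_pos: [364.9, 177.0, 189.6]
tool_rot: [1.553, 2.731, 0.002]
force: [0.0, -0.3, 0.4]
width: 0.651
```

```bash
cat >> h.py <<'E'
def edges(X,c,R,zlo,zhi,r,name=""):
    P=X.reshape(-1,3);P=P[np.isfinite(P[:,0])];P=P[(np.hypot(*(P[:,:2]-c).T)<R)&(P[:,2]>zlo)&(P[:,2]<zhi)]
    a,b=np.percentile(P[:,0],[.5,99.5]),np.percentile(P[:,1],[.5,99.5])
    (x,y),q=cv2.minEnclosingCircle(P[:,:2].astype(np.float32))
    print(name,"n",len(P),"x",a,a.mean(),"y",b,b.mean(),"encl %.1f %.1f r %.1f"%(x,y,q))
E
python3 - <<'E'
from h import *
s=telemetry.read_state();print(s["tool_pos"],s["tool_rot"])
for n in("side","top"):
  p,d=grab(n); X=cloud(n,d); edges(X,np.array([636,113]),95,46,62,78,n); edges(X,np.array([362.5,279.6]),66,55,70,53,n+" medium")
  tilt(X,np.array([636,113]),64,84,46,62,n)
  cv2.imwrite(f"pics/p4{n}.png",p[...,::-1])
E
```

```text
[364.91861356 177.01270062 189.6422214 ] [1.55318100e+00 2.73075061e+00 1.51039875e-03]
side n 1378 x [559.85147536 716.06383565] 637.957655506737 y [ 36.32740356 191.84170618] 114.08455486979477 encl 638.4 112.5 r 80.7
side medium n 1433 x [309.33814303 415.31443741] 362.32629021811783 y [227.69017337 334.20166386] 280.94591861254423 encl 362.3 280.1 r 55.2
side n 1378 tilt(deg) -0.1 -0.0 z 53.3 circ (637.4 115.1) r 74.2
top n 792 x [559.79276567 717.52879577] 638.6607807183308 y [ 33.23408432 189.81554093] 111.52481262505316 encl 638.8 112.0 r 80.3Traceback (most recent call last):
  File "<stdin>", line 4, in <module>
  File "h.py", line 40, in edges
    a,b=np.percentile(P[:,0],[.5,99.5]),np.percentile(P[:,1],[.5,99.5])
        ~~~~~~~~~~~~~^^^^^^^^^^^^^^^^^^
    return _quantile_unchecked(
        a, q, axis, out, overwrite_input, method, keepdims, weights)
    return _ureduce(a,
                    func=_quantile_ureduce_func,
    ...<5 lines>...
                    overwrite_input=overwrite_input,
                    method=method)
    r = func(a, **kwargs)
    result = _quantile(arr,
                       quantiles=q,
    ...<2 lines>...
                       out=out,
                       weights=wgt)
    slices_having_nans = np.isnan(arr[-1, ...])
                                  ~~~^^^^^^^^^
IndexError: index -1 is out of bounds for axis 0 with size 0
```

Call:
arm_command([
  [[-0.014,0.024,-0.02,0,0,0.04,-0.3],[-0.014,0.024,-0.02,0,0,0.04,-0.3],[-0.013,0.025,-0.01,0,0,0.04,-0.3],[0,0,0,0,0,0,-0.3],[0,0,0,0,0,0,-0.3]],
])

```text
time: 10.55
tool_pos: [327.9, 248.3, 139.3]
tool_rot: [1.395, 2.814, 0.0]
force: [1.1, -0.8, -0.5]
width: 0.643
```

Call:
arm_command([
  [[-0.004,0.002,-0.01,0,0,0,-0.3],[0,0,-0.02,0,0,0,-0.3],[0,0,-0.02,0,0,0,-0.3],[0,0,-0.012,0,0,0,-0.3],[0,0,-0.005,0,0,0,-0.3],[0,0,0,0,0,0,-0.3]],
])

```text
time: 11.3
tool_pos: [322.6, 250.6, 71.8]
tool_rot: [-1.394, -2.816, 0.0]
force: [0.4, 0.3, 0.3]
width: 0.653
```

Call:
arm_command([
  [[0,0,0,0,0,0,0.2],[0,0,0,0,0,0,0.6],[0,0,0,0,0,0,1],[0,0,0,0,0,0,1],[0,0,0,0,0,0,1],[0,0,0,0,0,0,1],[0,0,0,0,0,0,1]],
], grip_force=60)

```text
time: 12.18
tool_pos: [323.2, 251.0, 72.6]
tool_rot: [1.393, 2.815, 0.002]
force: [0.7, -0.4, 5.1]
width: 0.093
```

Call:
arm_command([
  [[0,0,0.01,0,0,0,1],[0,0,0.02,0,0,0,1],[0,0,0.02,0,0,0,1],[0,0,0.02,0,0,0,1],[0,0,0.02,0,0,0,1],[0,0,0.01,0,0,0,1],[0,0,0,0,0,0,1]],
])

```text
time: 13.05
tool_pos: [322.6, 250.7, 172.0]
tool_rot: [1.393, 2.816, 0.0]
force: [-0.8, -0.5, -1.4]
width: 0.09
```

Run:
```python
from h import *
s=telemetry.read_state();print(s["tool_pos"],s["tool_rot"],s["force"],s["width"]);z=s["tool_pos"][2]
p,d=grab("side","p5"); X=light(cloud("side",d),p)
edges(X,np.array([362.5,280]),66,z-16,z-2,53,"side");tilt(X,np.array([362.5,280]),42,58,z-14,z-2,"side")
cv2.imwrite("pics/g5.png",cv2.resize(p[150:420,200:560,::-1],(720,540)))
```

```text
[322.58350807 250.73631526 171.97998265] [1.39296147e+00 2.81579005e+00 2.56477659e-04] [-0.75200529 -0.48493609 -1.37765169] 0.08975679036995426
side n 1276 x [306.4364352  413.10155497] 359.7689950855363 y [231.28622357 334.94958289] 283.1179032328606 encl 359.9 280.5 r 55.3
side n 1189 tilt(deg) -0.1 -0.3 z 163.5 circ (359.8 282.3) r 49.6
```

View pics/g5.png

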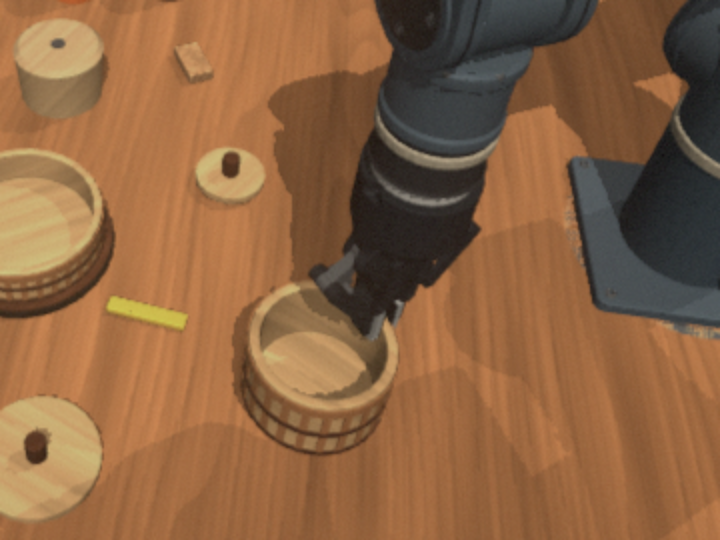

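Call:
arm_command([
  [[0.007,-0.004,0,0,0,-0.012,1],[0.017,-0.009,0,0,0,-0.03,1],[0.026,-0.014,0,0,0,-0.046,1],[0.03,-0.016,0,0,0,-0.052,1],[0.03,-0.017,0,0,0,-0.052,1],[0.03,-0.017,0,0,0,-0.052,1],[0.03,-0.017,0,0,0,-0.052,1],[0.03,-0.017,0,0,0,-0.052,1],[0.03,-0.016,0,0,0,-0.052,1],[0.02,-0.012,0,0,0,-0.04,1],[0.013,-0.007,0,0,0,-0.022,1],[0.005,-0.003,0,0,0,-0.012,1]],
])

```text
time: 14.6
tool_pos: [590.7, 101.1, 170.9]
tool_rot: [-2.016, -2.408, 0.002]
force: [0.0, -0.1, -2.2]
width: 0.092
```

Call:
arm_command([
  [[0,0,-0.01,0,0,0,1],[0,0,-0.01,0,0,0,1],[0,0,0,0,0,0,1]],
])

```text
time: 14.98
tool_pos: [588.8, 102.1, 149.9]
tool_rot: [-2.012, -2.409, 0.004]
force: [-0.4, -0.2, -1.9]
width: 0.092
```

Run:
```python
from h import *
s=telemetry.read_state();print(s["tool_pos"],s["tool_rot"],s["force"],s["width"]);z=s["tool_pos"][2]
c=np.array([638.,112.5])
for n in("side","top"):
  p,d=grab(n,"p6"+n); X=light(cloud(n,d),p)
  edges(X,c,66,z-18,z-3,53,n);tilt(X,c,42,58,z-18,z-3,n)
```

```text
[588.83480942 102.12948548 149.89020661] [-2.01239094 -2.40884943  0.00385926] [-0.39205275 -0.15718259 -1.89738439] 0.09155566059652476
side n 761 x [582.76460598 688.20931699] 635.4869614836734 y [ 70.35322919 166.21733206] 118.2852806279299 encl 636.1 112.6 r 55.6
side n 757 tilt(deg) -0.2 -0.4 z 140.0 circ (634.3 114.5) r 49.3
top n 180 x [593.69456491 686.64731715] 640.1709410290804 y [56.41768126 93.22047946] 74.81908035938736 encl 640.3 86.6 r 48.5
top n 180 tilt(deg) -0.1 2.4 z 142.8 circ (634.1 113.8) r 53.0
```

Call:
arm_command([
  [[0.002,0,-0.006,0,0,0,1],[0.001,0,-0.012,0,0,0,1],[0,0,-0.012,0,0,0,1],[0,0,-0.01,0,0,0,1],[0,0,-0.008,0,0,0,1],[0,0,-0.004,0,0,0,1],[0,0,0,0,0,0,1]],
])

```text
time: 15.95
tool_pos: [593.3, 101.7, 99.5]
tool_rot: [-2.015, -2.41, 0.001]
force: [-0.8, 0.5, -1.2]
width: 0.092
```

Run:
```python
from h import *
s=telemetry.read_state();print(s["tool_pos"],s["tool_rot"],s["force"],s["width"]);z=s["tool_pos"][2]
c=np.array([638.,112.5])
for n in("side","top"):
  p,d=grab(n,"p7"+n); X=light(cloud(n,d),p)
  edges(X,c,66,z-18,z-3,53,n);tilt(X,c,42,58,z-18,z-3,n)
cv2.imwrite("pics/g7.png",cv2.resize(cv2.imread("pics/p7side.png")[150:370,100:400],(600,440)))
```

```text
[593.34167055 101.67950691  99.45622162] [-2.01494716e+00 -2.40975258e+00  6.46533341e-04] [-0.83444563  0.46190329 -1.22469951] 0.09201266203042414
side n 708 x [587.66306778 692.98741252] 640.3252401541934 y [ 70.44630181 165.57658637] 118.01144408804109 encl 639.9 111.4 r 55.7
side n 707 tilt(deg) -0.1 -0.2 z 89.9 circ (638.9 113.9) r 49.4
top n 160 x [597.90586454 689.9688395 ] 643.9373520225588 y [57.31826245 90.74653373] 74.03239808700835 encl 643.5 84.5 r 47.2
top n 160 tilt(deg) 0.2 1.0 z 90.9 circ (638.2 113.6) r 53.4
```

View pics/g7.png

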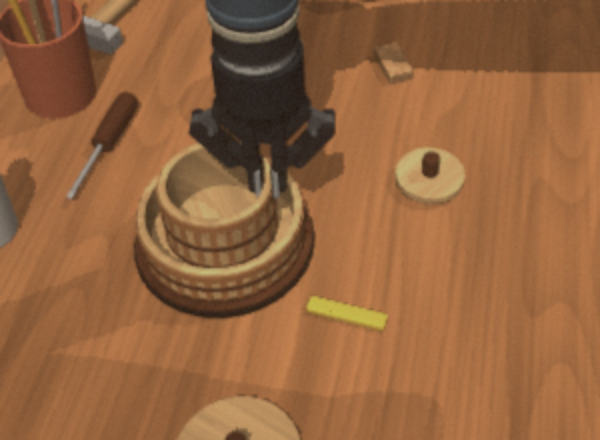

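The medium basket hangs centred inside the large one, with its rim about 10 mm above the seated height. I'll lower it.

Call:
arm_command([
  [[0,0,-0.004,0,0,0,1],[0,0,-0.003,0,0,0,1],[0,0,-0.001,0,0,0,1],[0,0,-0.001,0,0,0,1],[0,0,0,0,0,0,1],[0,0,0,0,0,0,1]],
])

```text
time: 16.8
tool_pos: [593.6, 101.7, 90.9]
tool_rot: [2.015, 2.41, 0.0]
force: [0.3, -0.1, -1.3]
width: 0.096
```

Call:
arm_command([
  [[0,0,-0.001,0,0,0,1],[0,0,-0.001,0,0,0,1],[0,0,0,0,0,0,1]],
])

```text
time: 17.18
tool_pos: [593.7, 101.7, 89.7]
tool_rot: [2.015, 2.41, 0.001]
force: [-0.9, 0.5, 3.3]
width: 0.093
```

Call:
arm_command([
  [[0,0,0,0,0,0,0.5],[0,0,0,0,0,0,0.5],[0,0,0,0,0,0,0.5],[0,0,0.01,0,0,0,0.5],[0,0,0.03,0,0,0,0.5],[0,0,0.03,0,0,0,0],[0,0,0.03,0,0,0,-0.5],[0,-0.01,0,0,0,-0.02,-1],[-0.002,-0.03,0,0,0,-0.05,-1],[-0.002,-0.046,0,0,0,-0.08,-1],[-0.002,-0.046,0,0,0,-0.08,-1],[-0.002,-0.046,0,0,0,-0.08,-1]],
])

```text
time: 18.68
tool_pos: [584.7, -78.0, 187.6]
tool_rot: [-2.366, -2.065, 0.002]
force: [1.0, 0.9, 0.8]
width: 0.998
```

Call:
arm_command([
  [[-0.004,-0.046,0,0,0,-0.08,-1],[-0.004,-0.046,0,0,0,-0.08,-1],[-0.004,-0.046,0,0,0,-0.08,-1],[-0.004,-0.046,0,0,0,-0.08,-1],[-0.002,-0.04,0,0,0,-0.08,-1],[-0.002,-0.02,0,0,0,-0.05,-1],[0,-0.006,0,0,0,-0.02,-1],[0,0,0,0,0,0,-1]],
])

```text
time: 19.68
tool_pos: [565.6, -325.5, 188.5]
tool_rot: [-2.779, -1.464, -0.0]
force: [0.2, 0.1, -0.3]
width: 0.998
```

Run:
```python
from h import *
s=telemetry.read_state();print(s["tool_pos"],s["tool_rot"],s["force"],s["width"])
c=np.array([638.,112.5]);q=np.array([565.,-325])
for n in("side","top"):
  p,d=grab(n,"p8"+n); X=light(cloud(n,d),p)
  edges(X,c,64,72,90,53,n+" med");tilt(X,c,42,58,72,90,n); edges(X,c,93,47,60,78,n+" large")
  try: edges(X,q,37,80,95,30,n+" small")
  except Exception: print(n,"none")
```

```text
[ 565.6036577  -325.45693754  188.53482309] [-2.77853136e+00 -1.46366426e+00 -2.38812399e-04] [ 0.24054606  0.14815348 -0.32655152] 0.998000641205406
side med n 937 x [586.64969126 693.22958917] 639.9396402158162 y [ 59.6783667 165.7489771] 112.71367189724614 encl 641.0 111.7 r 55.8
side n 935 tilt(deg) -0.0 -0.2 z 80.2 circ (639.2 113.7) r 49.4
side large n 1344 x [560.07347723 715.71892325] 637.8962002419357 y [ 38.78516336 192.09001202] 115.43758769185693 encl 638.7 113.0 r 80.7
side small n 232 x [535.42505538 595.12207654] 565.273565961845 y [-355.50145696 -293.41769531] -324.45957613526105 encl 563.6 -324.3 r 33.3
top med n 507 x [586.47771819 693.66870273] 640.0732104624922 y [ 55.94956924 163.46305013] 109.70630968161447 encl 640.4 110.1 r 54.9
top n 499 tilt(deg) 0.0 -0.2 z 80.2 circ (639.6 109.7) r 49.5
top large n 735 x [560.2869718  717.17858887] 638.7327803325753 y [ 33.22173985 189.59067669] 111.40620827321129 encl 638.5 112.0 r 80.3
top small n 74 x [556.49723213 595.34721563] 575.9222238789707 y [-328.70981905 -295.29799921] -312.00390913179 encl 574.6 -312.7 r 24.4
```

View pics/p8side.png

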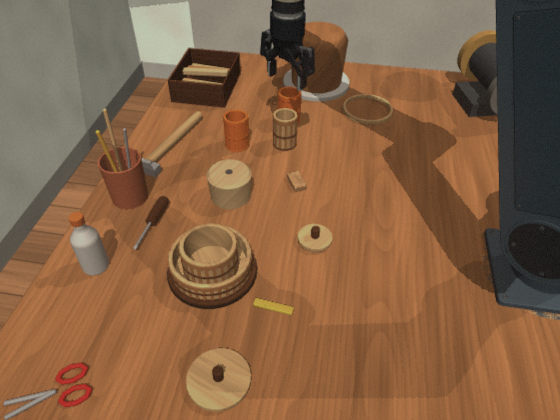

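The baskets are nested and centred at about (638,112) and (640,111). In the side view the gripper hangs above the wooden small basket at (285,130). I'll descend.

Call:
arm_command([
  [[0,0,-0.015,0,0,0,-1],[0,0,-0.025,0,0,0,-1],[0,0,-0.025,0,0,0,-1],[0,0,-0.018,0,0,0,-1],[0,0,-0.01,0,0,0,-1],[0,0,-0.005,0,0,0,-1],[0,0,0,0,0,0,-1]],
])

```text
time: 20.65
tool_pos: [565.7, -326.4, 91.1]
tool_rot: [2.78, 1.463, 0.0]
force: [0.4, 0.1, 0.8]
width: 1.003
```

Run:
```python
from h import *
s=telemetry.read_state();print(s["tool_pos"],s["force"])
a,_=grab("side");b,_=grab("top")
cv2.imwrite("pics/g9.png",np.hstack([cv2.resize(a[40:190,210:360],(400,400)),cv2.resize(b[105:255,330:480],(400,400))])[:,:,::-1])
```

```text
[ 565.72877541 -326.37224347   91.0829786 ] [0.36787031 0.13096321 0.7612146 ]
```

View pics/g9.png

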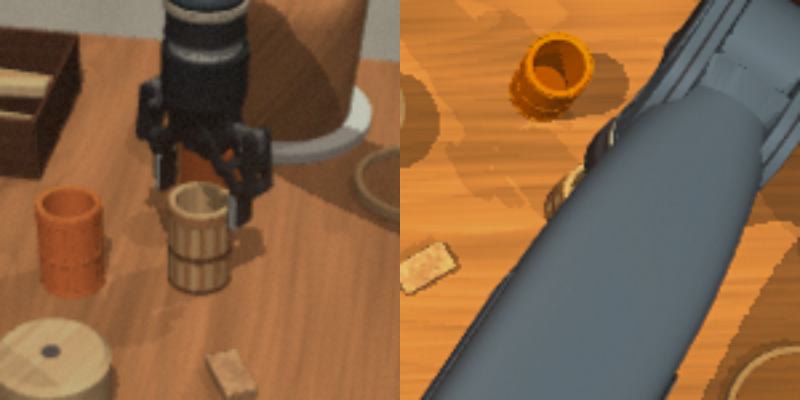

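The fingers straddle the small basket, so I'll close.

Call:
arm_command([
  [[0,0,0,0,0,0,-0.7],[0,0,0,0,0,0,-0.5],[0,0,0,0,0,0,0],[0,0,0,0,0,0,1],[0,0,0,0,0,0,1],[0,0,0,0,0,0,1]],
], grip_force=45)

```text
time: 21.5
tool_pos: [566.0, -326.6, 91.8]
tool_rot: [2.779, 1.462, 0.001]
force: [-1.0, 0.3, 5.8]
width: 0.693
```

Call:
arm_command([
  [[0,0,0.01,0,0,0,1],[0,0,0.02,0,0,0,1],[0,0,0.025,0,0,0,1],[0,0,0.025,0,0,0,1],[0,0,0.025,0,0,0,1],[0,0,0.01,0,0,0,1],[0,0,0,0,0,0,1]],
])

```text
time: 22.38
tool_pos: [565.8, -326.5, 206.1]
tool_rot: [2.78, 1.463, 0.001]
force: [-0.7, -0.1, -1.2]
width: 0.692
```

Run:
```python
from h import *
s=telemetry.read_state();print(s["tool_pos"],s["tool_rot"],s["force"],s["width"]);z=s["tool_pos"][2]
c=np.array([565.5,-325.])
p,d=grab("side"); X=light(cloud("side",d),p); edges(X,c,42,z-30,z+8,30,"side")
cv2.imwrite("pics/g10.png",cv2.resize(p[0:200,160:420,::-1],(650,500)))
```

```text
[ 565.78123366 -326.45748214  206.0811371 ] [2.77957089e+00 1.46265157e+00 5.22396739e-04] [-0.6587171  -0.05142396 -1.17799669] 0.6922575416111314
side n 362 x [545.2057343  594.76676838] 569.9862513376379 y [-354.12449469 -293.00959929] -323.56704699029757 encl 569.8 -323.0 r 33.2
```

View pics/g10.png

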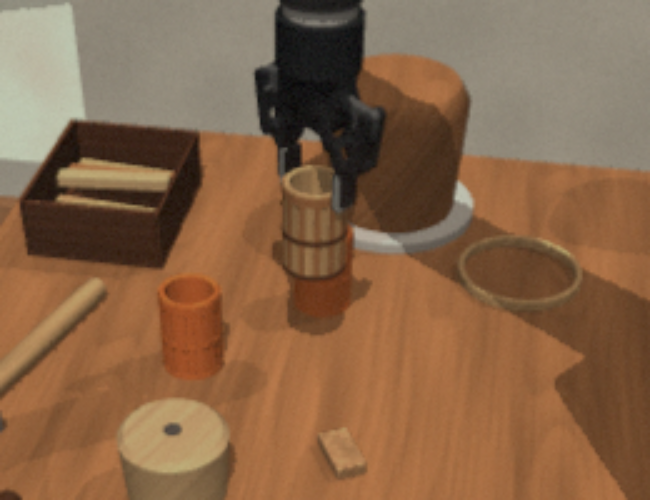

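Call:
arm_command([
  [[0.004,0.013,0,0,0,0.02,1],[0.008,0.03,0,0,0,0.048,1],[0.01,0.045,0,0,0,0.072,1],[0.01,0.045,0,0,0,0.072,1],[0.01,0.045,0,0,0,0.072,1],[0.01,0.045,0,0,0,0.072,1],[0.01,0.045,0,0,0,0.072,1],[0.006,0.045,0,0,0,0.072,1],[0.003,0.045,0,0,0,0.072,1],[0.002,0.04,0,0,0,0.064,1],[0.001,0.028,0,0,0,0.045,1],[0,0.012,0,0,0,0.019,1]],
])

```text
time: 23.92
tool_pos: [638.5, 114.1, 204.4]
tool_rot: [-2.104, -2.33, 0.002]
force: [0.5, -1.2, -0.4]
width: 0.694
```

Call:
arm_command([
  [[0,0,0,0,0,0,1],[0,0,-0.005,0,0,0,1],[0,0,0,0,0,0,1]],
])

```text
time: 24.3
tool_pos: [639.2, 110.4, 199.9]
tool_rot: [-2.112, -2.325, 0.002]
force: [-0.1, -0.1, -1.8]
width: 0.687
```

Run:
```python
from h import *
s=telemetry.read_state();print(s["tool_pos"],s["tool_rot"],s["force"],s["width"]);z=s["tool_pos"][2]
c=np.array([639.5,111.5])
for n in("side","top"):
  p,d=grab(n,"p11"+n); X=light(cloud(n,d),p)
  try: edges(X,c,42,z-16,z+8,30,n);edges(X,c,42,z-80,z-30,30,n+" body")
  except Exception: print(n,"none")
cv2.imwrite("pics/g11.png",cv2.resize(cv2.imread("pics/p11side.png")[130:350,80:380],(600,440)))
```

```text
[639.23574331 110.40187846 199.93641822] [-2.11153712e+00 -2.32502517e+00  1.98263888e-03] [-0.09673127 -0.11927588 -1.81588422] 0.686713674534996
side n 525 x [609.61342757 665.12371276] 637.3685701640555 y [ 83.01595302 142.69560397] 112.85577849681076 encl 637.5 112.2 r 32.3
side body n 654 x [608.03688839 664.27505396] 636.155971174915 y [ 85.53442511 143.14730366] 114.34086438787776 encl 636.6 114.8 r 30.8
top n 68 x [612.49050104 655.83099305] 634.160747043382 y [80.49966304 95.36480543] 87.93223423794464 encl 634.3 88.1 r 22.2
top body n 10 x [612.89652098 655.01024834] 633.9533846617695 y [83.93188601 95.43511579] 89.68350089978672 encl 634.0 94.3 r 21.2
```

View pics/g11.png

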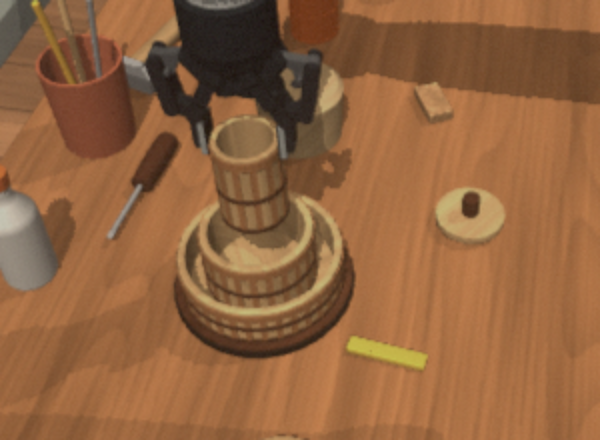

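Call:
arm_command([
  [[0.001,0,-0.01,0,0,0,1],[0.001,0,-0.015,0,0,0,1],[0,0,-0.016,0,0,0,1],[0,0,-0.015,0,0,0,1],[0,0,-0.012,0,0,0,1],[0,0,-0.008,0,0,0,1],[0,0,-0.004,0,0,0,1],[0,0,0,0,0,0,1],[0,0,0,0,0,0,1]],
])

```text
time: 25.52
tool_pos: [642.0, 111.7, 121.6]
tool_rot: [2.109, 2.327, 0.002]
force: [0.2, 0.6, -0.7]
width: 0.69
```

Call:
arm_command([
  [[0,0,-0.002,0,0,0,1],[0,0,-0.001,0,0,0,1],[0,0,-0.001,0,0,0,1],[0,0,0,0,0,0,1],[0,0,0,0,0,0,1]],
])

```text
time: 26.15
tool_pos: [641.5, 111.7, 116.8]
tool_rot: [-2.11, -2.328, 0.0]
force: [-0.0, 0.8, 0.1]
width: 0.693
```

Call:
arm_command([
  [[0,0,-0.001,0,0,0,1],[0,0,-0.001,0,0,0,1],[0,0,-0.001,0,0,0,1],[0,0,0,0,0,0,1]],
])

```text
time: 26.65
tool_pos: [641.5, 111.7, 114.0]
tool_rot: [2.11, 2.328, 0.0]
force: [0.6, 0.4, 0.1]
width: 0.69
```

Call:
arm_command([
  [[0,0,-0.001,0,0,0,1],[0,0,-0.0005,0,0,0,1],[0,0,0,0,0,0,1]],
])

```text
time: 27.02
tool_pos: [641.5, 111.7, 113.9]
tool_rot: [2.109, 2.327, 0.001]
force: [-3.2, 0.3, 5.3]
width: 0.69
```

Call:
arm_command([
  [[0,0,0,0,0,0,-0.6],[0,0,0,0,0,0,-0.8],[0,0,0,0,0,0,-0.9],[0,0,0.015,0,0,0,-0.9],[0,0,0.03,0,0,0,-0.9],[0,0,0.03,0,0,0,-0.8],[-0.03,-0.018,0,0,0,0,0],[-0.045,-0.027,0,0,0,0,0],[-0.045,-0.027,0,0,0,0,0],[-0.042,-0.025,0,0,0,0,0],[-0.03,-0.018,-0.03,0,0,0,0],[0,0,-0.03,0,0,0,0]],
])

```text
time: 28.52
tool_pos: [448.6, -4.3, 128.4]
tool_rot: [2.111, 2.324, 0.002]
force: [0.8, -0.7, -0.4]
width: 0.499
```

Call:
arm_command([
  [[0,0,-0.02,0,0,0,0.2],[0,0,-0.01,0,0,0,0.2],[0,0,0,0,0,0,0.2],[0,0,0,0,0,0,0.2]],
])

```text
time: 29.02
tool_pos: [450.5, -3.4, 98.6]
tool_rot: [2.109, 2.326, 0.002]
force: [0.3, 0.5, 0.4]
width: 0.405
```

Run:
```python
from h import *
s=telemetry.read_state();print(s["tool_pos"],s["tool_rot"],s["force"],s["width"])
c=np.array([639.5,111.5])
for n in("side","top"):
  p,d=grab(n,"p12"+n); Y=cloud(n,d);X=light(Y,p)
  try:
    edges(X,c,40,102,118,30,n+" small");tilt(X,c,22,34,102,118,n);edges(X,c,60,74,88,53,n+" med");edges(X,c,93,47,60,78,n+" large")
    P=Y.reshape(-1,3);m=(np.hypot(P[:,0]-449.5,P[:,1]+3.5)<14)&(P[:,2]>24)&(P[:,2]<46);Q=P[m];print("knob",m.sum(),np.median(Q,0),Q.min(0),Q.max(0))
    edges(X,np.array([449.5,-3.5]),45,8,21,36,n+" disc")
  except Exception as e: print(n,e)
cv2.imwrite("pics/g12.png",cv2.resize(cv2.imread("pics/p12side.png")[130:350,80:380],(600,440)))
```

```text
[450.50903176  -3.37714175  98.63173799] [2.10860042e+00 2.32643523e+00 1.81747844e-03] [0.2998692  0.47188412 0.40846199] 0.404821667416112
side small n 448 x [609.71199037 670.95657018] 640.3342802747752 y [ 82.88018263 144.2333903 ] 113.55678646118955 encl 642.1 112.6 r 33.6
side n 441 tilt(deg) 0.2 -0.8 z 109.0 circ (639.9 114.8) r 27.6
side med n 924 x [586.6980993  692.69283209] 639.6954656943219 y [ 60.08184364 165.08503794] 112.58344078690186 encl 641.0 111.3 r 56.0
side large n 1217 x [560.27443964 716.27292796] 638.2736838015142 y [ 37.78064262 191.78601613] 114.78332937798291 encl 638.9 112.4 r 81.1
knob 84 [449.28697435   0.46608641  37.05628012] [440.98817741 -12.05441325  24.2386533 ] [458.26302859   5.47327601  41.0821916 ]
side disc n 650 x [414.8913452  483.52287488] 449.2071100438193 y [-37.73581624  32.15707123] -2.789372501653922 encl 449.5 -2.8 r 37.4
top small n 204 x [610.48367659 669.41130693] 639.9474917608195 y [ 80.56530303 140.90422577] 110.73476439654434 encl 640.3 110.6 r 31.4
top n 204 tilt(deg) 0.7 1.5 z 109.3 circ (640.1 111.0) r 27.4
top med n 473 x [586.71951924 693.37954122] 640.049530230855 y [ 55.93814453 163.56086521] 109.74950486998476 encl 640.1 109.9 r 54.9
top large n 675 x [560.94316255 716.97606491] 638.9596137255803 y [ 33.10124558 189.96778627] 111.53451592964214 encl 639.5 111.4 r 80.0
top zero-size array to reduction operation minimum which has no identity
  return _methods._mean(a, axis=axis, dtype=dtype,
  ret = um.true_divide(
```

View pics/g12.png

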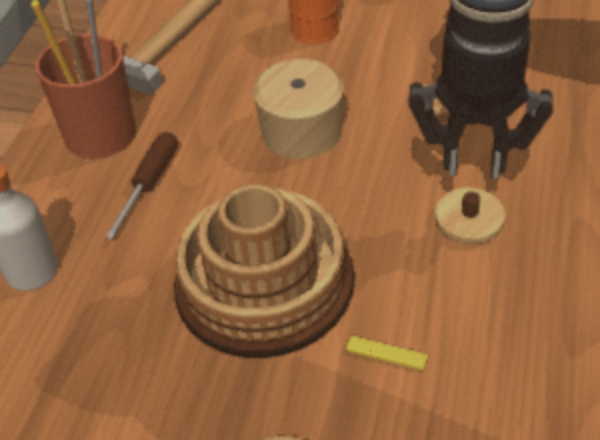

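Call:
arm_command([
  [[-0.001,0,-0.01,0,0,0,0.2],[0,0,-0.02,0,0,0,0.2],[0,0,-0.016,0,0,0,0.2],[0,0,-0.006,0,0,0,0.2],[0,0,0,0,0,0,0.2],[0,0,0,0,0,0,0.2]],
])

```text
time: 29.88
tool_pos: [449.1, -3.4, 45.9]
tool_rot: [2.109, 2.327, 0.001]
force: [0.1, 0.9, 0.4]
width: 0.402
```

Call:
arm_command([
  [[0,0,0,0,0,0,0.4],[0,0,0,0,0,0,0.6],[0,0,0,0,0,0,0.8],[0,0,0,0,0,0,1],[0,0,0,0,0,0,1],[0,0,0,0,0,0,1]],
], grip_force=40)

```text
time: 30.62
tool_pos: [449.2, -3.4, 46.0]
tool_rot: [2.109, 2.327, 0.001]
force: [-0.1, 0.4, 5.3]
width: 0.193
```

Call:
arm_command([
  [[0,0,0.01,0,0,0,1],[0,0,0.025,0,0,0,1],[0,0,0.035,0,0,0,1],[0,0,0.035,0,0,0,1],[0,0,0.03,0,0,0,1],[0,0,0.01,0,0,0,1],[0,0,0,0,0,0,1]],
])

```text
time: 31.5
tool_pos: [448.6, -3.3, 190.2]
tool_rot: [2.11, 2.328, 0.0]
force: [0.2, 0.2, -0.1]
width: 0.192
```

Call:
arm_command([
  [[0.01,0.006,0,0,0,0,1],[0.02,0.012,0,0,0,0,1],[0.03,0.018,0,0,0,0,1],[0.03,0.018,0,0,0,0,1],[0.03,0.018,0,0,0,0,1],[0.03,0.018,0,0,0,0,1],[0.025,0.015,0,0,0,0,1],[0.012,0.008,0,0,0,0,1],[0.004,0.002,0,0,0,0,1],[0,0,0,0,0,0,1],[0,0,0,0,0,0,1]],
])

```text
time: 32.88
tool_pos: [639.0, 111.4, 190.0]
tool_rot: [-2.11, -2.327, 0.001]
force: [-0.7, 0.0, -1.4]
width: 0.188
```

Run:
```python
from h import *
s=telemetry.read_state();print(s["tool_pos"],s["tool_rot"],s["force"],s["width"]);z=s["tool_pos"][2]
c=np.array([640.,112.])
for n in("side","top"):
  p,d=grab(n,"p13"+n); Y=cloud(n,d);X=light(Y,p)
  try: edges(X,c,46,z-42,z-23,36,n+" disc");tilt(X,c,12,46,z-42,z-23,n)
  except Exception as e: print(n,e)
cv2.imwrite("pics/g13.png",cv2.resize(cv2.imread("pics/p13side.png")[130:350,80:380],(600,440)))
```

```text
[639.02538343 111.4031556  189.99310111] [-2.11002424e+00 -2.32683292e+00  1.14256578e-03] [-0.70440275  0.02659053 -1.42316203] 0.18838289190902127
side disc n 703 x [602.69886386 673.10393211] 637.9013979839506 y [ 78.94224954 147.57329658] 113.25777305958687 encl 639.4 112.4 r 37.7
side n 682 tilt(deg) 1.8 -2.4 z 159.1 circ (638.2 110.8) r 30.0
top disc n 212 x [606.48311197 663.39148842] 634.9373001986442 y [75.05249395 98.62387837] 86.83818615927359 encl 634.6 92.5 r 29.9
top n 212 tilt(deg) 2.2 -0.9 z 157.7 circ (644.0 151.4) r 66.1
```

View pics/g13.png

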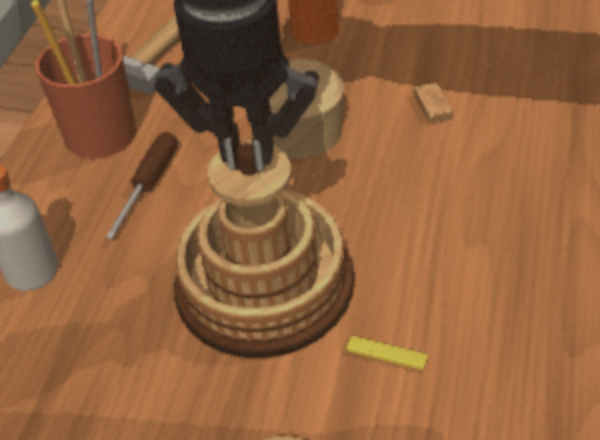

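Call:
arm_command([
  [[0.001,0,-0.006,0,0,0,1],[0.0005,0,-0.01,0,0,0,1],[0,0,-0.01,0,0,0,1],[0,0,-0.006,0,0,0,1],[0,0,-0.003,0,0,0,1],[0,0,-0.001,0,0,0,1],[0,0,0,0,0,0,1],[0,0,0,0,0,0,1]],
])

```text
time: 33.98
tool_pos: [641.3, 111.7, 154.8]
tool_rot: [2.109, 2.327, 0.001]
force: [-0.6, 0.2, -0.0]
width: 0.19
```

Call:
arm_command([
  [[0,0,-0.001,0,0,0,1],[0,0,-0.001,0,0,0,1],[0,0,-0.001,0,0,0,1],[0,0,0,0,0,0,1],[0,0,0,0,0,0,1]],
])

```text
time: 34.6
tool_pos: [641.0, 111.7, 151.3]
tool_rot: [2.11, 2.328, -0.0]
force: [0.0, 0.1, -1.0]
width: 0.188
```

Call:
arm_command([
  [[0,0,-0.001,0,0,0,1],[0,0,-0.0005,0,0,0,1],[0,0,0,0,0,0,1]],
])

```text
time: 34.98
tool_pos: [641.2, 111.7, 150.4]
tool_rot: [2.11, 2.327, 0.001]
force: [-0.7, 0.2, 2.0]
width: 0.189
```

Contact came at the expected seated height. I'll release, rise and back off.

Call:
arm_command([
  [[0,0,0,0,0,0,0.5],[0,0,0,0,0,0,0.3],[0,0,0,0,0,0,0.2],[0,0,0.01,0,0,0,0.2],[0,0,0.03,0,0,0,0.2],[0,0,0.03,0,0,0,0.2],[-0.03,-0.03,0,0,0,0,0.2],[-0.05,-0.04,0,0,0,0,0.2],[-0.05,-0.04,0,0,0,0,0.2],[-0.05,-0.04,0,0,0,0,0.2],[-0.02,-0.02,0,0,0,0,0.2],[0,0,0,0,0,0,0.2]],
])

```text
time: 36.48
tool_pos: [443.9, -56.5, 221.1]
tool_rot: [2.112, 2.323, 0.001]
force: [0.5, -0.2, -0.5]
width: 0.398
```

Run:
```python
from h import *
s=telemetry.read_state();print(s["tool_pos"],s["force"],s["width"])
c=np.array([640.,112.])
for n in("side","top"):
  p,d=grab(n,"p14"+n); Y=cloud(n,d);X=light(Y,p)
  try:
    edges(X,c,44,108,126,36,n+" disc");tilt(X,c,12,40,113,126,n);edges(X,c,60,74,86,53,n+" med");edges(X,c,93,47,60,78,n+" large")
    P=Y.reshape(-1,3);m=(np.hypot(P[:,0]-640,P[:,1]-112)<16)&(P[:,2]>134)&(P[:,2]<150);print("knob",m.sum(),np.median(P[m],0))
  except Exception as e: print(n,e)
cv2.imwrite("pics/g14.png",np.hstack([cv2.resize(cv2.imread("pics/p14side.png")[180:320,130:270],(400,400)),cv2.resize(cv2.imread("pics/p14top.png")[90:230,150:290],(400,400))]))
```

```text
[443.87822926 -56.52488384 221.06653423] [ 0.47618885 -0.20725214 -0.52213703] 0.3976031176552581
side disc n 868 x [605.22962155 674.7834162 ] 640.0065188707322 y [ 76.29551165 147.25569994] 111.7756057953934 encl 640.1 111.3 r 37.7
side n 821 tilt(deg) 0.3 -1.1 z 119.1 circ (640.4 111.6) r 28.4
side med n 738 x [586.28889725 693.4618054 ] 639.8753513249975 y [ 66.25688573 165.51244312] 115.88466442682127 encl 640.3 111.3 r 55.6
side large n 1217 x [560.17606698 716.49759544] 638.3368312127395 y [ 38.71501306 191.83087715] 115.27294510669371 encl 638.6 112.6 r 81.0
knob 85 [639.37177595 114.82754335 142.27290668]
top disc n 640 x [605.94710898 674.93049111] 640.4388000423385 y [ 76.42825697 145.41554702] 110.92190199559971 encl 641.7 111.5 r 37.0
top n 598 tilt(deg) -0.4 -0.1 z 118.0 circ (641.1 110.9) r 26.8
top med n 427 x [586.83054167 694.07871935] 640.4546305101619 y [ 55.85969669 163.29982742] 109.57976205525665 encl 640.8 109.8 r 54.9
top large n 720 x [559.92485488 717.75831006] 638.841582470285 y [ 33.1473648  189.82763342] 111.48749911284087 encl 638.9 111.8 r 80.0
knob 53 [640.55312498 109.68518502 140.92095868]
```

View pics/g14.png

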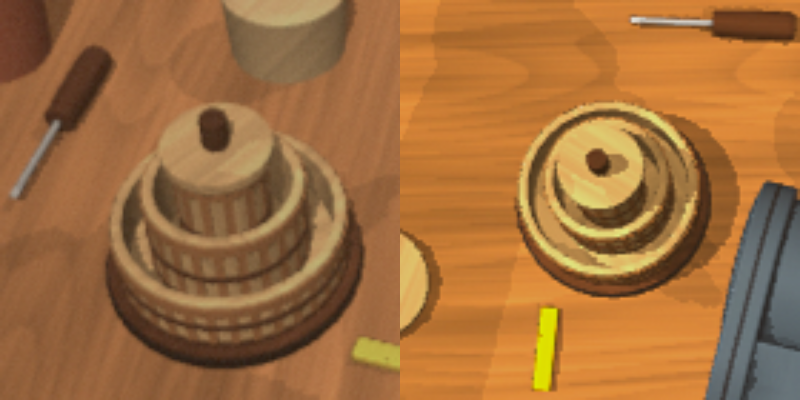

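The lid is seated: disc top at about 118 mm, level, knob top at about 142 mm. The nest is concentric and the arm is clear, so I'll hand in.

```bash
python3 -c "
from rig import workorder; print(workorder.job_done())"
```

```text
the job is handed in; nothing more can be done
None
```

The nest is made up on the board in the order asked: large basket, medium basket, small wooden basket, then the small lid with its spigot down in the mouth. I handed it in at about 36.6 s, well under the 120 s limit. The highest wrist force I read was about 7 N.

- **Centring:** the large basket's centre measures about (638, 112), the medium about (640, 111) and the lid about (640, 111). The board is at (637.5, 112.5), so everything is within about 3 mm.
- **Seating:** measured heights match the text within about 2 mm. The large rim is at 53 mm, the medium rim at 80 mm and the small rim at 109 mm, checked before the lid went on. The lid's disc top is at 118 mm and its knob top at about 142 mm.
- **Level:** the basket rims and the lid disc read level to about 1°, apart from one noisy 1.5° top-view reading on the small basket.
- **Camera disagreement:** the two views differ by about 2 mm in y throughout, which fits the stated calibration error.
- **Left alone:** I did not touch the wide lid, the mould or the orange look-alikes. I did not re-measure them at the end.

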